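# Feed a louvre slat into the third housing of a shutter stile

### The job

On the shutter jig, a short louvre slat leans in the guide shoe. With a fingertip, run the shoe along its rail, counting the slanting housings in the stile from the end where the head rail is joined, and stop with the slat facing the third one; then push the slat's near end until it sits fully home in that housing. Do not let it enter any other housing, do not lift the slat or the shoe, leave the other things on the table where they are, and take the hand away.

Things in the scene. Friction and masses are not known exactly. Their poses are not given: they have to be found in the camera images.
- jig: Shutter jig fixed on the table: plywood board 98 x 364 mm, top 12 mm high. Along its far edge a mid-brown wooden stile, 302 mm long, 26 mm deep, top 48 mm high, with six equal slanting housings (slots) in its near face. The head rail, a bar of the same wood 38 mm wide, joins the stile's left end at right angles and points to the robot. Origin under the board, below the stile's near face; x away from the robot, y to the left.
- housing1 (a point): Mouth centre, in the stile's near face and 32 mm above the table, of the FIRST housing, the one nearest the head rail. Axes: x into the housing, y along the stile to the head rail, z up. The next housings follow every 36 mm towards -y. Each is 12 mm deep, leans 45 degrees (top towards +y), is 12 mm wide square to the slat's faces (17 mm along y), and flares 4 mm a side over the first 8 mm.
- shoe: Guide shoe: a dark hardwood block, 46 mm deep (x), 80 mm long along the rail (y), from 12 to 44 mm above the table, 0.2 kg. Runners under it straddle a 3 mm high aluminium guide rail on the board, so that it slides only along y (1 mm play), under a push of 1 to 2 N, and stays where it is left. It starts 58 to 128 mm short of the third housing, to the right (-y). Origin on the board below the middle of its slot.
- shoe_slot (a point): Centre of the slot's mouth in the shoe, 32 mm above the table, 4 mm short of the stile; axes as the jig's. The 45 degree slot runs right through the shoe along x and holds the slat with 1 mm of play to either side. The shoe's two upright end faces are 40 mm to either side of this point (y).
- shoe_side (a point): Centre of the shoe's upright right-hand end face (the -y one), 28 mm above the table: a flat face 46 mm deep and 32 mm high where a fingertip can push the shoe towards the head rail. The opposite end face is the same, 80 mm further along y.
- slat_tail (a point): Centre of the near end of the louvre slat (bare pale wood, 70 x 34 x 8 mm, about 20 g) that leans at 45 degrees in the shoe's slot with its length along x. At the start this end is 26 mm out of the shoe on the robot's side, 32 mm above the table (the end face spans 18 to 46 mm); when home it is still 8 mm out. Waxed: a push of 1 to 8 N along x slides it.
- slat_nose (a point): Centre of the far end of the same slat, its edges eased 1.5 mm. At the start it is 6 mm short of the stile's face, just inside the shoe; at x = +12 mm in housing1's frame it is fully home.
- slat: The same slat; origin at its centre.
- spare_a: Bystander: a spare slat of the same size lying flat on the table; origin at its centre.
- chisel: Bystander: beech-handled chisel, 260 mm long, lying; origin at its middle.
- wax: Bystander: round wax tin, 79 mm across, 35 mm high; origin at the centre of its underside.
- tape: Bystander: tape measure, 84 x 59 x 69 mm; origin at the centre of its underside.
Mind the look-alikes: they are no part of the job. Of the things shaped like the shoe, the dark wooden one is meant.

How it is judged:
On the way:
1. the shoe stands still with its slot facing the third housing (within 6 mm), the slat not yet pushed in (y of shoe_slot in the frame of housing1 between -0.078 and -0.066 m and x of slat_nose in the frame of housing1 below 0.002 m and linear speed of shoe below 0.02 m/s), for 0.2 s.
At the end, for the whole second after the job is handed in: The slat's far end is in the third housing from the head rail, at least 9 mm of its 12 mm depth, within 6 mm of the housing's centre line, in line with it within 0.12 rad, and at rest (x of slat_nose in the frame of housing1 above 0.009 m and y of slat_nose in the frame of housing1 between -0.078 and -0.066 m and z of slat_nose in the frame of housing1 between -0.006 and 0.006 m and angle between the x axis of slat and the x axis of housing1, either way round below 0.12 rad and linear speed of slat below 0.01 m/s); the robot touches nothing.
It fails at once if the slat's end enters a housing other than the third by more than 4 mm (x of slat_nose in the frame of housing1 above 0.004 m and (y of slat_nose in the frame of housing1 above -0.06 m or y of slat_nose in the frame of housing1 below -0.084 m)).
It fails at once if the slat or the shoe is lifted by more than 10 mm (z of any of slat, slat_nose, slat_tail, shoe_slot in the frame of housing1 above 0.01 m).
It fails at once if another thing on the table is moved by more than 30 mm (distance of any of spare_a, chisel, wax, tape from where it was at the start of the episode above 0.03 m).
It also fails if it takes over 59 s, if anything falls off the work surface, if the arm or the gripper's body presses on something with over 40 N, if the wrist force passes 120 N, or if a joint passes its speed limit or range.

### The arm

A 6-joint arm with a two-finger parallel gripper is mounted at the origin on the work surface; the furniture and walls round the work are solid. World frame = base frame: x ahead of the robot, y to its left, z up, the work surface at z = 0. Lengths are in m, angles in rad, forces in N, time in s.
With the tool pointing down it reaches from about 0.35 to 0.975 m from the base axis. Payload 4.9 kg.
Tool frame: the origin (TCP) lies midway between the tips of the shut fingers; the grasp point (between the pads) lies 19 mm behind it; z points along the fingers, y is the direction in which the jaws open and shut (so a half turn about z gives the same grasp; the last joint's range is limited). The gripper opens to 85 mm and grips with 20 to 120 N. Pads are 22 mm wide; open, the fingers measure 114 mm over their backs; the gripper's body (76 mm by 85 mm) begins 54 mm behind the grasp point. The pads swing forward as they close: fully open they stand 13 mm farther back than shut.
Start: joints at [-1.353, 0.053, 1.613, -0, 1.476, -0.119], TCP at [0.207, -0.59, 0.231] pointing down, gripper open.
Joint ranges: [-3.01, 3.01], [-1.01, 2.22], [0.06, 2.58], [-1.02, 4.17], [0.09, 2.62], [-3.14, 3.14]. Speed limits (rad/s): [2.57, 2.57, 3.14, 3.14, 3.14, 3.14].

### API

Orientations are given as a rotation vector (axis times angle).
In Python, from station import ctrl gives the robot as it stands.
- The arm moves only by the tool play_rows, never from a script. Its argument "motion" is a list that holds one entry, the list of rows, each a list of 7 numbers: the closure, from -1 (fully open) to 1 (shut), then the shift along the tool's x, y, z in cm, then the turn, a rotation vector about the tool's x, y, z in degrees. A call has 1 to 20 rows; each row is the pose to reach, as a shift and turn from the pose measured when the call began, along the tool's axes at that moment; what a row does not reach only later rows make up. A row lasts 1/8 s, in which the tool goes at most 62.5 mm and 10.7 degrees, less where a joint would pass 70% of its speed; a pose out of reach is approached as far as the arm can. A call with a gripper value outside its range is refused whole. The fingers move at their own pace and stop on an object; "newtons" is the grip in N (left out, the last holds). Time passes only in rows, so rows that repeat a pose let the fingers close. It gives the time, the measured TCP pose, the force and the opening at its end, in the units of the state.
- ctrl.get_obs(): the state, without advancing time (a new reading comes with each control period).
- ctrl.get_image(name): name is "scene" or "top" or "wrist"; returns a dict with "color" (480x640x3 uint8, red, green, blue), "mtx" (3x3 intrinsics, pixels), "T" (4x4, takes a point from camera to world coordinates). Camera axes: x right, y up, looking along -z (the intrinsics and any distortion apply to the point x, -y, -z); pixel columns grow to the right and rows downward; lengths in m; the calibration is good to about 2 mm. A picture is of the moment at which its call begins. There is no depth.
- ctrl.finish_job(): hands the job in, once; it reports no verdict.
The state is a dict: "t": time; "q": joint angles; "dq": joint speeds; "effort": joint torques, N m; "tool_pos": TCP position; "tool_rot": TCP orientation; "contact_force": force on the tool from outside, world axes, zero at the start; "wrist_torque": the same for the moment, N m; "opening": finger opening in m.
Only numpy, scipy, OpenCV 4.12 (cv2) and the standard library are available. Lean on these libraries where they do the work, as an engineer would, in place of code of your own. Each camera call takes 0.05 s, during which the arm holds its last target.

## Working session

There is one attempt and no reset: what is moved stays moved. The work goes in short steps, Python scripts to look and compute and a tool call to move; the robot and the scene stay as the last step left them, time stands still between calls to the robot, and variables do not carry over. Pictures are saved under pics/ and viewed, and the job is handed in when it is done.

Besides the shell and the picture viewer there is one more tool, called after "Request:" by a JSON object that holds its "api" and its "payload". play_rows: Moves the arm, as the interface text tells. Its arguments: {"type":"object","properties":{"motion":{"type":"array"},"newtons":{"type":"number"}},"required":["motion"]}

```bash
mkdir -p pics; python3 - <<'E'
from station import ctrl
import cv2,json
o=ctrl.get_obs();print({k:(v if not hasattr(v,'round') else v) for k,v in o.items()})
for n in("scene","top"):
    d=ctrl.get_image(n);cv2.imwrite(f"pics/{n}0.png",d["color"][:,:,::-1]);print(n,d["mtx"].tolist(),d["T"].round(4).tolist(),d.keys())
E
```

```text
{'t': 0.0, 'q': array([-1.35304015e+00,  5.33534792e-02,  1.61429286e+00, -2.78200199e-05,
        1.47599726e+00, -1.19010651e-01]), 'dq': array([ 1.45822862e-03,  1.13316849e-03,  8.89065106e-05, -2.29103175e-04,
       -1.37405756e-03, -1.02015763e-04]), 'effort': array([-2.14913111e-03, -3.93693817e+01, -3.70172596e+01, -2.97317974e-04,
        7.26090831e-03, -2.20269447e-05]), 'tool_pos': array([ 0.20637456, -0.5892848 ,  0.2300658 ]), 'tool_rot': array([-3.09514221e+00, -5.26156944e-01,  2.02309208e-04]), 'contact_force': array([-0.10777891,  0.01286608,  0.20951862]), 'wrist_torque': array([-0.00893662, -0.02292184, -0.02804422]), 'opening': 0.08551914686394076}
scene [[597.8812227021925, 0.0, 323.7584512991887], [0.0, 597.8812227021925, 238.84578267345933], [0.0, 0.0, 1.0]] [[-0.8418, 0.4148, -0.3453, -0.2001], [-0.5394, -0.6245, 0.5648, 1.1102], [0.0187, 0.6618, 0.7495, 1.4245], [0.0, 0.0, 0.0, 1.0]] dict_keys(['color', 'mtx', 'T'])
top [[598.5534341730361, 0.0, 321.4647635024764], [0.0, 598.5534341730361, 238.53133678491312], [0.0, 0.0, 1.0]] [[0.0196, 0.9959, -0.088, 0.2699], [-0.9997, 0.0183, -0.0155, 0.0621], [-0.0138, 0.0882, 0.996, 1.5482], [0.0, 0.0, 0.0, 1.0]] dict_keys(['color', 'mtx', 'T'])
```

View pics/scene0.png

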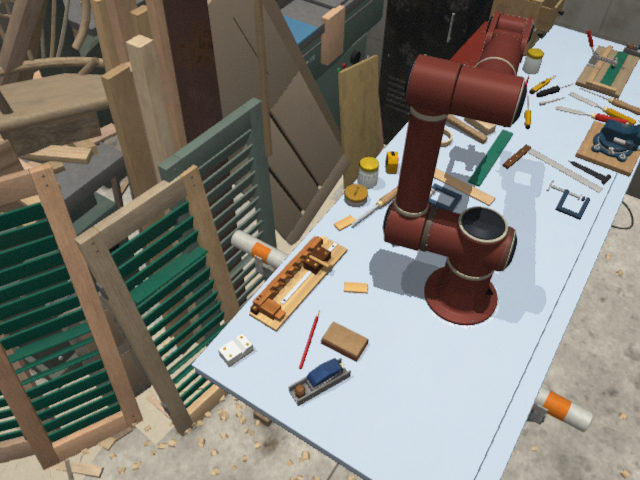

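View pics/top0.png

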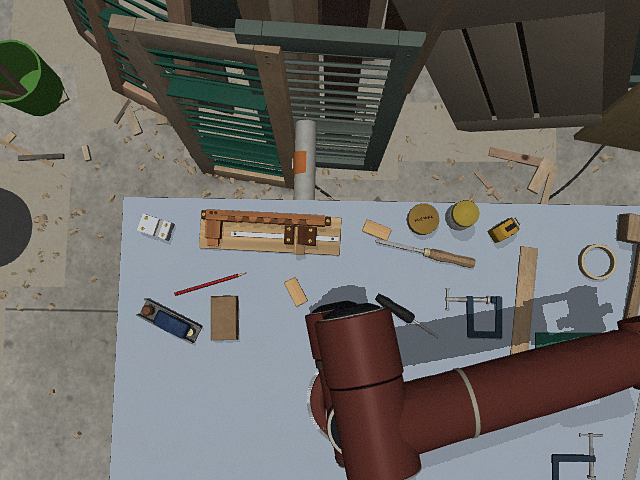

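The top view shows the jig at px (200-340, 208-255). The head rail is at its left end (212,232), and the dark shoe is near (300,235). The look-alike blocks are the plane (168,322) and the brown block (225,318). I'll enlarge the jig to confirm the shoe.

```bash
python3 - <<'E'
import cv2
a=cv2.imread("pics/top0.png")[198:268,190:350];cv2.imwrite("pics/top0c.png",cv2.resize(a,None,fx=5,fy=5,interpolation=cv2.INTER_CUBIC))
a=cv2.imread("pics/scene0.png")[225:335,240:360];cv2.imwrite("pics/scene0c.png",cv2.resize(a,None,fx=5,fy=5,interpolation=cv2.INTER_CUBIC))
E
```

```text
(no output)
```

View pics/top0c.png

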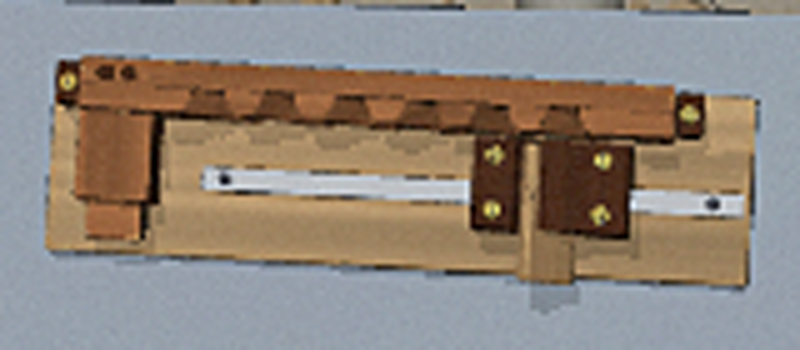

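View pics/scene0c.png

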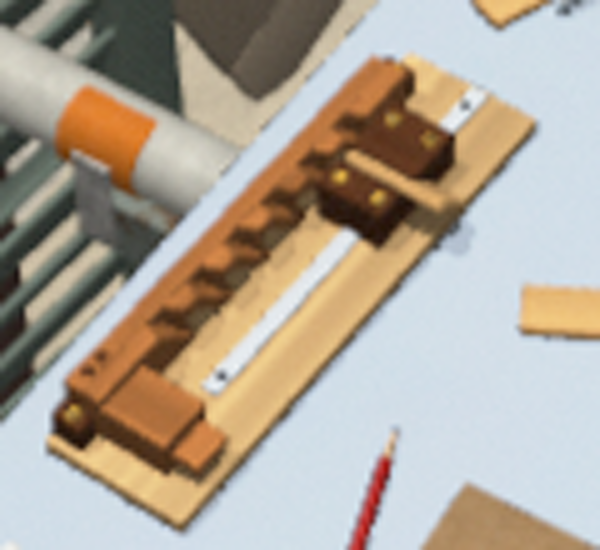

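```bash
cat > h.py <<'E'
import numpy as np,cv2
def ray(d,u,v):
    p=np.linalg.inv(d["mtx"])@np.array([u,v,1.]);R=d["T"][:3,:3];return d["T"][:3,3],R@np.array([p[0],-p[1],-p[2]])
def onz(d,u,v,z):
    c,r=ray(d,u,v);return c+r*(z-c[2])/r[2]
def proj(d,P):
    q=d["T"][:3,:3].T@(np.asarray(P)-d["T"][:3,3]);p=d["mtx"]@np.array([q[0],-q[1],-q[2]]);return p[:2]/p[2]
E
python3 - <<'E'
from station import ctrl
from h import *
d=ctrl.get_image("top")
def c(x,y,z): 
    p=onz(d,190+(x+.5)/5-.5,198+(y+.5)/5-.5,z);return p
for n,x,y,z in [("stile NR",675,137,.048),("stile FR",675,87,.048),("stile FL",80,57,.048),("stile NL",80,107,.048),("board NR",748,286,.012),("board NL",47,250,.012),("board FR",757,98,.012),
 ("h1",208,113,.048),("h3",348,120,.048),("h6",562,131,.048),("shoe FL",473,135,.044),("shoe NL",471,229,.044),("shoe NR",629,238,.044),("shoe FR",633,148,.044),("slot n",529,232,.044)]:
    print(n,c(x,y,z).round(4))
E
```

```text
stile NR [0.4368 0.0782 0.048 ]
stile FR [0.4622 0.0787 0.048 ]
stile FL [0.4721 0.3805 0.048 ]
stile NL [0.4466 0.3796 0.048 ]
board NR [0.3645 0.0396 0.012 ]
board NL [0.3763 0.4015 0.012 ]
board FR [0.4618 0.0366 0.012 ]
h1 [0.4447 0.3146 0.048 ]
h3 [0.4424 0.2436 0.048 ]
h6 [0.4388 0.1353 0.048 ]
shoe FL [0.4364 0.1805 0.044 ]
shoe NL [0.3887 0.1803 0.044 ]
shoe NR [0.3856 0.1005 0.044 ]
shoe FR [0.4313 0.0994 0.044 ]
slot n [0.3877 0.151  0.044 ]
```

Sizes check out: stile 302 mm, shoe 80 x 46 mm, housing pitch 36 mm. There are six housings, at crop x 208, 278, 348, 420, 490 and 562, counted from the head rail on the left. The third is at crop 348, and the shoe is about 89 mm short of it. The dark block with the slat through it, riding on the rail, is the shoe.

```bash
cat >> h.py <<'E'
from scipy.spatial.transform import Rotation as Ro
YAW=-0.0325
def Rt(yaw=YAW):
    c,s=np.cos(yaw),np.sin(yaw); return np.array([[c,s,0],[s,-c,0],[0,0,-1.]])
def plan(o,tgt,R=None):
    R0=Ro.from_rotvec(o["tool_rot"]).as_matrix()
    R=Rt() if R is None else R
    return (R0.T@(np.asarray(tgt)-o["tool_pos"])*100).round(2), np.degrees(Ro.from_matrix(R0.T@R).as_rotvec()).round(2)
def jf(p,o=(0.4424,0.2276)):  # xy in frame of housing 3
    c,s=np.cos(YAW),np.sin(YAW);d=np.asarray(p)[:2]-np.array(o);return np.array([c*d[0]+s*d[1],-s*d[0]+c*d[1]])
def wf(x,y,o=(0.4424,0.2276)):
    c,s=np.cos(YAW),np.sin(YAW);return np.array([o[0]+c*x-s*y,o[1]+s*x+c*y])
E
python3 - <<'E'
from station import ctrl
from h import *
o=ctrl.get_obs()
print(plan(o,[.405,.045,.20]))
E
```

```text
(array([ 39.7 , -53.31,   3.13]), array([-9.000e-02,  1.000e-02,  2.116e+01]))
```

Request:
{"api": "play_rows", "payload": {"motion": [[[1,2,-2.7,0.2,0,0,1],[1,5,-6.7,0.4,0,0,3],[1,9,-12,0.7,0,0,5],[1,13,-17.5,1,0,0,7],[1,17,-22.8,1.3,0,0,9],[1,21,-28.2,1.6,0,0,11],[1,25,-33.6,2,0,0,13],[1,29,-39,2.3,0,0,15.5],[1,32.5,-43.6,2.6,0,0,17.5],[1,35.5,-47.7,2.8,0,0,19],[1,38,-51,3,0,0,20.3],[1,39.2,-52.6,3.1,0,0,21],[1,39.7,-53.3,3.1,0,0,21.2],[1,39.7,-53.3,3.1,0,0,21.2]]]}}

```text
t: 1.9
tool_pos: [0.4049, 0.0448, 0.2001]
tool_rot: [-3.14, 0.051, 0.001]
contact_force: [0.2, 0.2, -0.0]
opening: 0.0002
```

```bash
python3 - <<'E'
from station import ctrl
from h import *
for n in("wrist","top"):
    d=ctrl.get_image(n);cv2.imwrite(f"pics/{n}1.png",d["color"][:,:,::-1]);np.save(f"{n}1.npy",d,allow_pickle=True)
o=ctrl.get_obs();print(o["t"],o["tool_pos"],o["opening"],o["contact_force"])
print(plan(o,[.405,.045,.03]))
a=cv2.imread("pics/top1.png")[198:268,190:350];cv2.imwrite("pics/top1c.png",cv2.resize(a,None,fx=5,fy=5,interpolation=cv2.INTER_CUBIC))
E
```

```text
2.0 [0.40488963 0.04412863 0.20025096] -0.0003856390771585733 [-0.15792737 -0.45001989  0.48047071]
(array([ 0.02, -0.07, 17.03]), array([-0.07,  0.02, -0.11]))
```

View pics/wrist1.png

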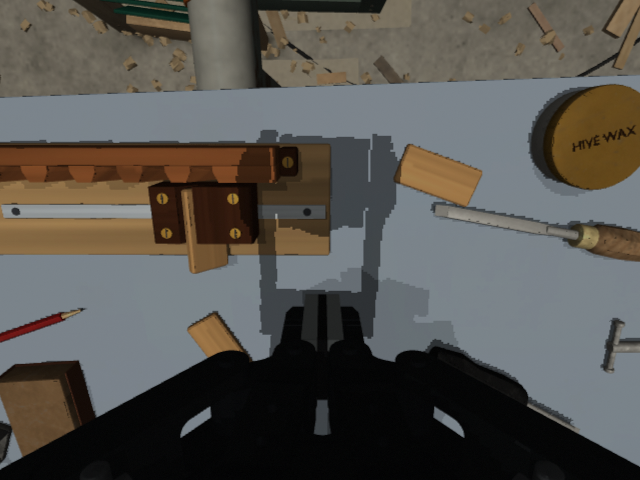

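View pics/top1c.png

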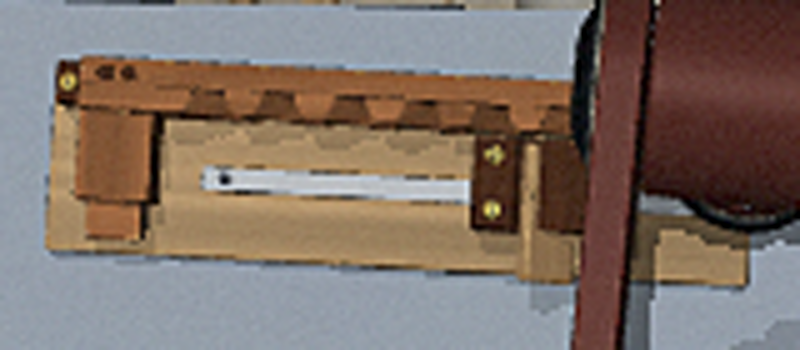

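```bash
python3 - <<'E'
from h import *
d=np.load("wrist1.npy",allow_pickle=True).item()
a=cv2.imread("pics/wrist1.png")[125:285,0:340];cv2.imwrite("pics/w1c.png",cv2.resize(a,None,fx=2.3,fy=2.3,interpolation=cv2.INTER_CUBIC))
for n,u,v,z in [("shoe FL",150,184,.044),("shoe NL",153,243,.044),("shoe rail bottom",258,243,.012),("boardNR",330,254,.012),("stileNR",275,180,.048)]:print(n,onz(d,u,v,z).round(4))
for n,x,y,z in [("finger",.405,.044,.2)]:print(proj(d,[x,y,z]))
E
```

```text
shoe FL [0.4396 0.1763 0.044 ]
shoe NL [0.392  0.1817 0.044 ]
shoe rail bottom [0.3795 0.1026 0.012 ]
boardNR [0.367  0.0384 0.012 ]
stileNR [0.44  0.079 0.048]
[322.7937163  313.61073456]
```

View pics/w1c.png

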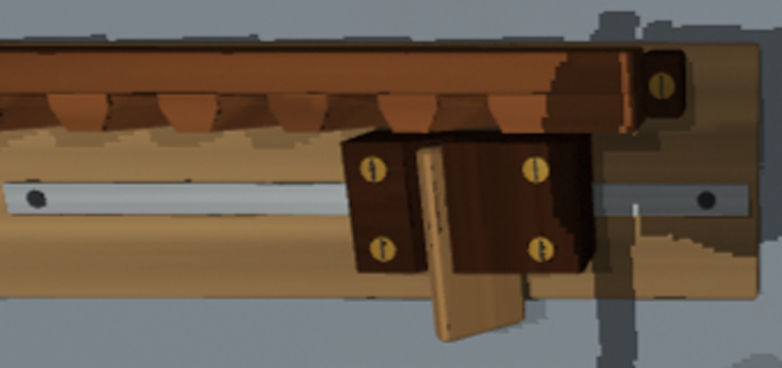

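Request:
{"api": "play_rows", "payload": {"motion": [[[1,0,0,3,0,0,0],[1,0,0,7,0,0,0],[1,0,0,11,0,0,0],[1,0,0,14.5,0,0,0],[1,0,0,16.5,0,0,0],[1,0,0,17,0,0,0],[1,0,0,17,0,0,0]]]}}

```text
t: 2.88
tool_pos: [0.4051, 0.0437, 0.0307]
tool_rot: [-3.14, 0.056, -0.0]
contact_force: [-0.3, -0.1, 1.1]
opening: 0.0001
```

Request:
{"api": "play_rows", "payload": {"motion": [[[1,0,-1,0,0,0,0],[1,0,-2,0,0,0,0],[1,0,-3,0,0,0,0],[1,0,-3.5,0,0,0,0],[1,0,-4,0,0,0,0],[1,0,-4.5,0,0,0,0],[1,0,-5,0,0,0,0],[1,0,-5.6,0,0,0,0],[1,0,-6.2,0,0,0,0],[1,0,-6.8,0,0,0,0],[1,0,-7.4,0,0,0,0],[1,0,-8,0,0,0,0],[1,0,-8.6,0,0,0,0],[1,0,-9.2,0,0,0,0],[1,0,-9.8,0,0,0,0],[1,0,-10.4,0,0,0,0],[1,0,-10.8,0,0,0,0],[1,0,-11,0,0,0,0],[1,0,-11,0,0,0,0],[1,0,-11,0,0,0,0]]]}}

```text
t: 5.38
tool_pos: [0.4092, 0.1537, 0.0309]
tool_rot: [-3.14, 0.056, -0.0]
contact_force: [0.3, -0.8, 0.5]
opening: 0.0
```

```bash
python3 - <<'E'
from station import ctrl
from h import *
for n in("wrist","top","scene"):
    d=ctrl.get_image(n);cv2.imwrite(f"pics/{n}2.png",d["color"][:,:,::-1]);np.save(f"{n}2.npy",d,allow_pickle=True)
o=ctrl.get_obs();print(o["t"],o["tool_pos"],o["opening"],o["contact_force"],jf(o["tool_pos"]))
a=cv2.imread("pics/top2.png")[198:268,190:350];cv2.imwrite("pics/top2c.png",cv2.resize(a,None,fx=5,fy=5,interpolation=cv2.INTER_CUBIC))
a=cv2.imread("pics/scene2.png")[225:335,240:360];cv2.imwrite("pics/scene2c.png",cv2.resize(a,None,fx=5,fy=5,interpolation=cv2.INTER_CUBIC))
E
```

```text
5.525 [0.40914472 0.15364909 0.03091581] 0.0003007196067202732 [-0.34912398 -0.09761716  0.78475678] [-0.03083473 -0.07499247]
```

View pics/wrist2.png

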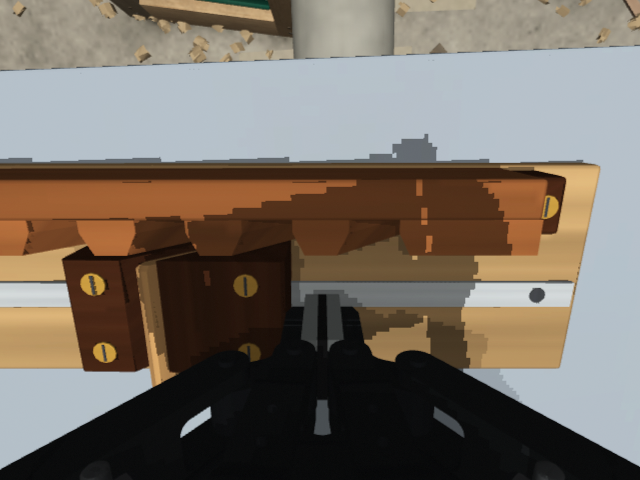

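View pics/top2c.png

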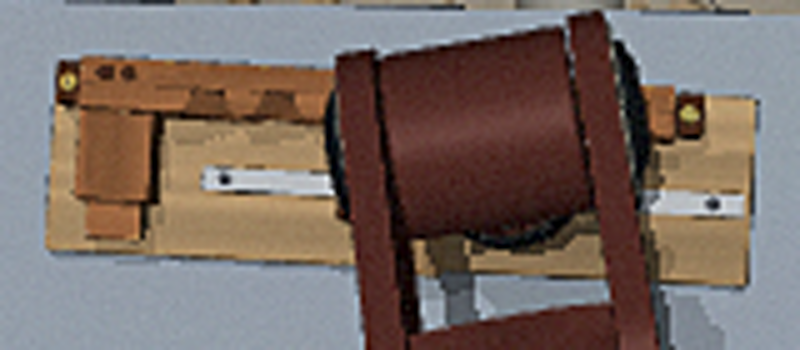

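View pics/scene2c.png

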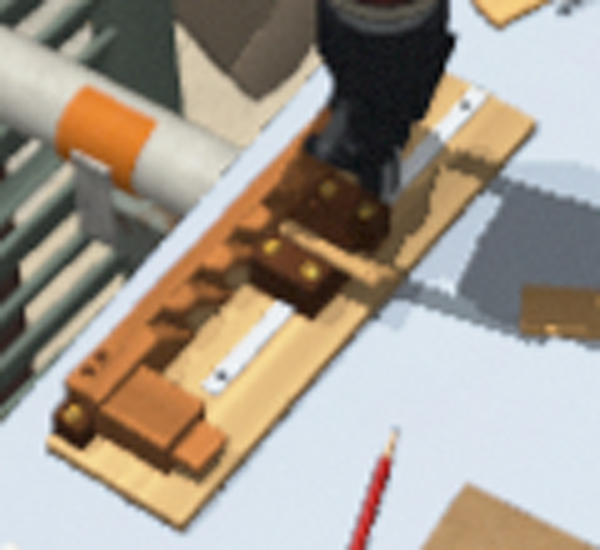

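The wrist view at (28-350, 220-255) shows light teeth and dark housings. h5 is at u≈269, h4 at ≈162 and h3 at ≈53, with the shoe's far-left top corner at (63,262). I'll measure this precisely in enlarged crops.

```bash
python3 - <<'E'
from h import *
a=cv2.imread("pics/wrist2.png")[205:385,0:265];cv2.imwrite("pics/w2c.png",cv2.resize(a,None,fx=3,fy=3,interpolation=cv2.INTER_CUBIC))
a=cv2.imread("pics/top0.png")[200:235,210:320];cv2.imwrite("pics/t0cc.png",cv2.resize(a,None,fx=7,fy=7,interpolation=cv2.INTER_CUBIC))
E
```

```text
(no output)
```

View pics/w2c.png

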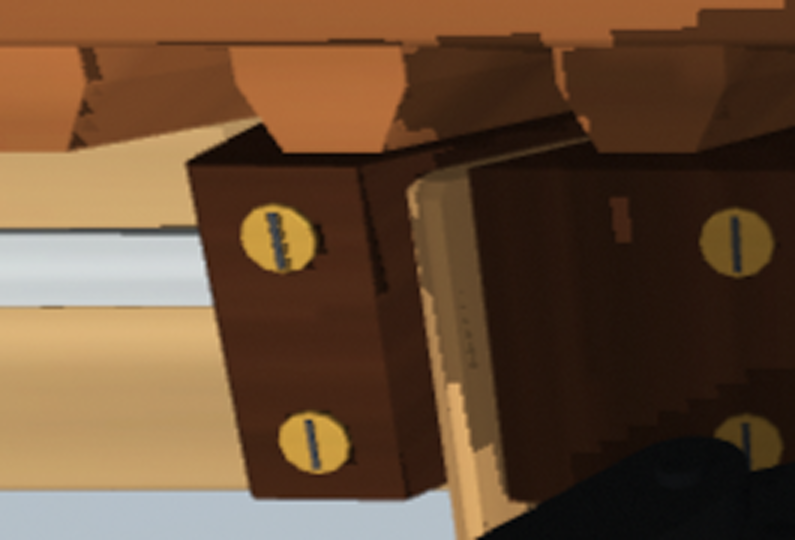

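View pics/t0cc.png

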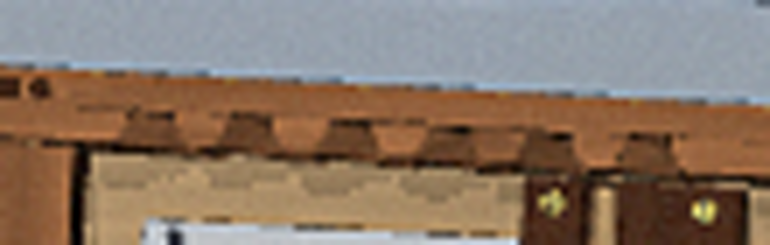

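```bash
python3 - <<'E'
from h import *
d=np.load("wrist2.npy",allow_pickle=True).item()
def c(x,y,z):return jf(onz(d,(x+.5)/3-.5,205+(y+.5)/3-.5,z))
g={n:c(x,y,z) for n,x,y,z in [("t34L",283,152,.048),("t34R",383,152,.048),("t23R",70,150,.048),("t45L",597,152,.048),("slL",357,166,.044),("slR",470,169,.044),("FL",188,163,.044),("NL",252,497,.044)]}
for k,v in g.items():print(k,v.round(4))
h3=(g["t34L"]+g["t23R"])/2; h4=(g["t34R"]+g["t45L"])/2;s=(g["slL"]+g["slR"])/2
print("h3,h4",h3,h4,"slot",s,"dist",h3[1]-.016-(s[1]-.012),h4[1]+.036-.016-(s[1]-.012), "via FL",h3[1]-.016-(g["FL"][1]-.04))
d=np.load("top2.npy",allow_pickle=True).item()
b=lambda x,y,z=.048:jf(onz(d,210+(x+.5)/7-.5,200+(y+.5)/7-.5,z))
print("top h3 L/R back,front",b(333,122),b(368,124),b(317,153),b(380,157))
E
```

```text
t34L [0.0007 0.0031]
t34R [ 0.0007 -0.0084]
t23R [0.001  0.0275]
t45L [ 0.0006 -0.033 ]
slL [-0.0024 -0.0029]
slR [-0.0029 -0.0163]
FL [-0.002   0.0171]
NL [-0.0481  0.018 ]
h3,h4 [0.0008764  0.01532451] [ 0.00063115 -0.02067885] slot [-0.00264044 -0.00959325] dist 0.020917751592963822 0.020914396279832707 via FL 0.02217821542281597
top h3 L/R back,front [0.01094414 0.02188326] [0.01085607 0.00919524] [-0.00059609  0.02696618] [-0.00089622  0.00413421]
```

Request:
{"api": "play_rows", "payload": {"motion": [[[1,0,-0.4,0,0,0,0],[1,0,-0.8,0,0,0,0],[1,0,-1.2,0,0,0,0],[1,0,-1.6,0,0,0,0],[1,0,-1.9,0,0,0,0],[1,0,-2.1,0,0,0,0],[1,0,-2.15,0,0,0,0],[1,0,-2.15,0,0,0,0],[1,0,-2.15,0,0,0,0]]]}}

```text
t: 6.65
tool_pos: [0.4099, 0.1752, 0.031]
tool_rot: [-3.139, 0.056, -0.001]
contact_force: [-0.4, -0.0, -0.1]
opening: 0.0002
```

```bash
python3 - <<'E'
from station import ctrl
from h import *
for n in("wrist",):
    d=ctrl.get_image(n);cv2.imwrite(f"pics/{n}3.png",d["color"][:,:,::-1]);np.save(f"{n}3.npy",d,allow_pickle=True)
o=ctrl.get_obs();print(o["t"],o["tool_pos"],o["contact_force"],jf(o["tool_pos"]))
a=cv2.imread("pics/wrist3.png")[205:385,0:265];cv2.imwrite("pics/w3c.png",cv2.resize(a,None,fx=3,fy=3,interpolation=cv2.INTER_CUBIC))
E
```

```text
6.7 [0.4099645 0.1751792 0.0309905] [0.20737924 0.20989537 0.2436299 ] [-0.03071499 -0.05344709]
```

View pics/w3c.png

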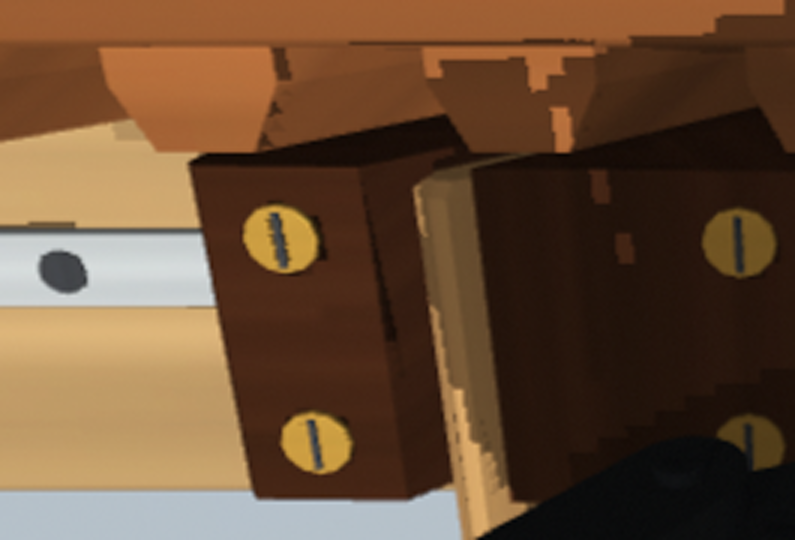

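```bash
python3 - <<'E'
from h import *
d=np.load("wrist3.npy",allow_pickle=True).item()
def c(x,y,z):return jf(onz(d,(x+.5)/3-.5,205+(y+.5)/3-.5,z))
g={n:c(x,y,z) for n,x,y,z in [("t34L",470,153,.048),("t23L",157,152,.048),("t23R",258,152,.048),("slL",359,166,.044),("slR",472,169,.044),("FL",190,163,.044)]}
for k,v in g.items():print(k,v.round(4))
h3=(g["t34L"]+g["t23R"])/2; s=(g["slL"]+g["slR"])/2
print("h3",h3,"slot",s,"dist",h3[1]-.016-(s[1]-.012), "via FL",h3[1]-.016-(g["FL"][1]-.04))
E
```

```text
t34L [0.0006 0.0031]
t23L [0.0008 0.0391]
t23R [0.0008 0.0275]
slL [-0.0024  0.0183]
slR [-0.0028  0.0049]
FL [-0.0019  0.0384]
h3 [0.00068223 0.0152865 ] slot [-0.00258072  0.01164664] dist -0.00036013812945195726 via FL 0.0008895491391921855
```

The slot faces the third housing to within about 1 mm by both measures. Next I back off, lift, and come round to the near end of the slat.

Request:
{"api": "play_rows", "payload": {"motion": [[[1,0,0.6,0,0,0,0],[1,0,1.5,0,0,0,0],[1,0,2,-1,0,0,0],[1,0,2,-4,0,0,0],[1,0,2,-8,0,0,0],[1,-2,1,-10,0,0,0],[1,-5,-1,-10,0,0,0],[1,-7.5,-3,-10,0,0,0],[1,-8.4,-4.6,-10,0,0,0],[1,-8.4,-5.3,-10,0,0,0],[1,-8.4,-5.3,-10,0,0,0],[1,-8.4,-5.3,-10,0,0,0]]]}}

```text
t: 8.2
tool_pos: [0.3283, 0.2306, 0.1312]
tool_rot: [-3.14, 0.058, -0.001]
contact_force: [0.0, 0.5, 0.2]
opening: -0.0004
```

```bash
python3 - <<'E'
from station import ctrl
from h import *
for n in("wrist",):
    d=ctrl.get_image(n);cv2.imwrite(f"pics/{n}4.png",d["color"][:,:,::-1]);np.save(f"{n}4.npy",d,allow_pickle=True)
o=ctrl.get_obs();print(o["t"],o["tool_pos"],o["contact_force"],jf(o["tool_pos"]))
print(plan(o,[*wf(-.112,0),.024]))
print("tail top expected px",proj(d,[*wf(-.076,0.012),.0468]),"bottom",proj(d,[*wf(-.076,-.012),.0172]))
E
```

```text
8.25 [0.32827529 0.23053162 0.13108422] [-0.32339584 -0.97537422 -1.43025832] [-0.11415971 -0.00077833]
(array([ 0.21, -0.06, 10.71]), array([-0.08, -0.01, -0.26]))
tail top expected px [299.43302879 188.94348878] bottom [338.14083142 181.6996991 ]
```

View pics/wrist4.png

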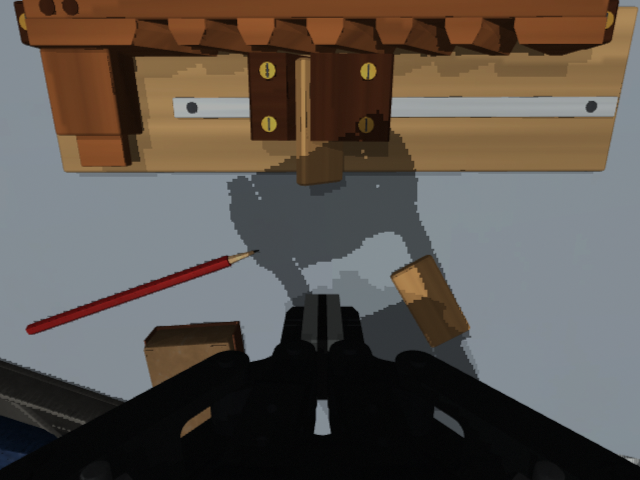

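The wrist view shows the slat tail at (320,184), where predicted. I'll count the housings once more in an enlarged crop.

```bash
python3 - <<'E'
from h import *
a=cv2.imread("pics/wrist4.png")[0:200,20:420];cv2.imwrite("pics/w4c.png",cv2.resize(a,None,fx=2,fy=2,interpolation=cv2.INTER_CUBIC))
E
```

```text
(no output)
```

View pics/w4c.png

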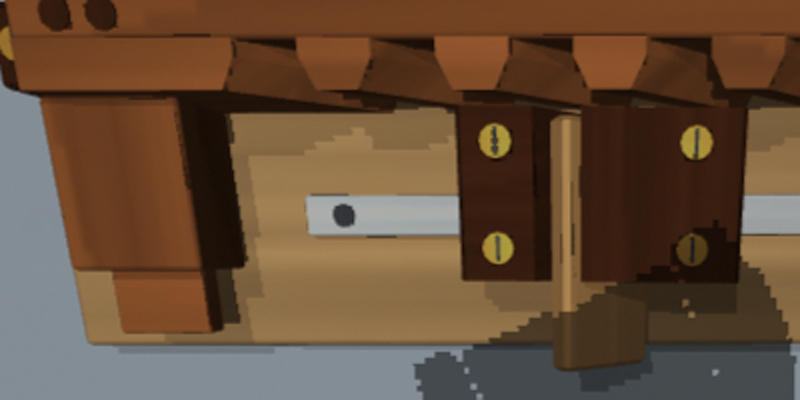

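The count holds: h1 at 265, h2 at 405, h3 at 542 with the slat facing it, h4 at 682. Now I go down and push.

Request:
{"api": "play_rows", "payload": {"motion": [[[1,0.1,0,3,0,0,0],[1,0.2,0,6.5,0,0,0],[1,0.2,-0.1,9,0,0,0],[1,0.2,-0.1,10.4,0,0,0],[1,0.2,-0.1,10.7,0,0,0],[1,0.2,-0.1,10.7,0,0,0],[1,1,-0.1,10.7,0,0,0],[1,1.8,-0.1,10.7,0,0,0],[1,2.3,-0.1,10.7,0,0,0],[1,2.7,-0.1,10.7,0,0,0],[1,3,-0.1,10.7,0,0,0],[1,3.3,-0.1,10.7,0,0,0],[1,3.6,-0.1,10.7,0,0,0],[1,3.8,-0.1,10.7,0,0,0],[1,4,-0.1,10.7,0,0,0],[1,4,-0.1,10.7,0,0,0]]]}}

```text
t: 10.25
tool_pos: [0.3684, 0.2302, 0.0241]
tool_rot: [-3.14, 0.058, -0.001]
contact_force: [-0.0, 0.3, -0.3]
opening: 0.0002
```

```bash
python3 - <<'E'
from station import ctrl
from h import *
for n in("wrist","scene"):
    d=ctrl.get_image(n);cv2.imwrite(f"pics/{n}5.png",d["color"][:,:,::-1]);np.save(f"{n}5.npy",d,allow_pickle=True)
o=ctrl.get_obs();print(o["t"],o["tool_pos"],o["contact_force"],jf(o["tool_pos"]))
a=cv2.imread("pics/scene5.png")[225:335,240:360];cv2.imwrite("pics/scene5c.png",cv2.resize(a,None,fx=5,fy=5,interpolation=cv2.INTER_CUBIC))
E
```

```text
10.35 [0.36827806 0.2301963  0.02407021] [-0.0252285   0.24529984 -0.29972112] [-0.07416716  0.00018639]
```

View pics/wrist5.png

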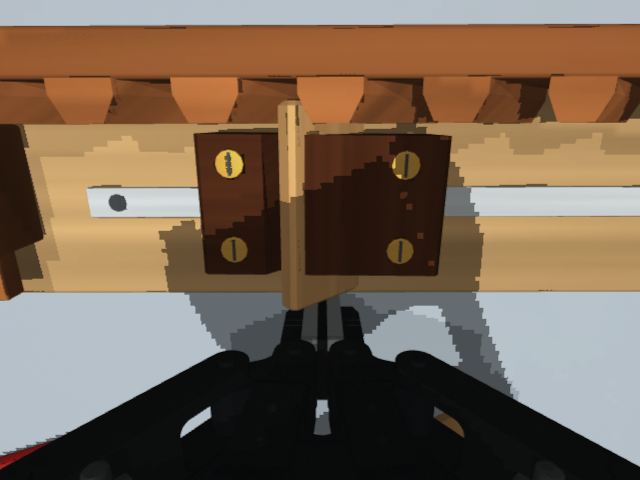

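The nose at (290,102) is already in the third housing, a few mm deep. I'll push on towards the stop.

Request:
{"api": "play_rows", "payload": {"motion": [[[1,0.2,0,0,0,0,0],[1,0.4,0,0,0,0,0],[1,0.5,0,0,0,0,0],[1,0.5,0,0,0,0,0]]]}}

```text
t: 10.85
tool_pos: [0.3734, 0.23, 0.0241]
tool_rot: [-3.14, 0.058, -0.0]
contact_force: [0.3, 0.5, 0.3]
opening: 0.0001
```

```bash
python3 - <<'E'
from station import ctrl
from h import *
for n in("wrist",):
    d=ctrl.get_image(n);cv2.imwrite(f"pics/{n}6.png",d["color"][:,:,::-1]);np.save(f"{n}6.npy",d,allow_pickle=True)
o=ctrl.get_obs();print(o["t"],o["tool_pos"],o["contact_force"],jf(o["tool_pos"]))
a=cv2.imread("pics/wrist6.png")[60:330,160:480];cv2.imwrite("pics/w6c.png",cv2.resize(a,None,fx=2.2,fy=2.2,interpolation=cv2.INTER_CUBIC))
E
```

```text
10.9 [0.37330115 0.2300156  0.02406756] [ 0.31419353  0.36137144 -0.7278665 ] [-0.06914086  0.00016901]
```

View pics/w6c.png

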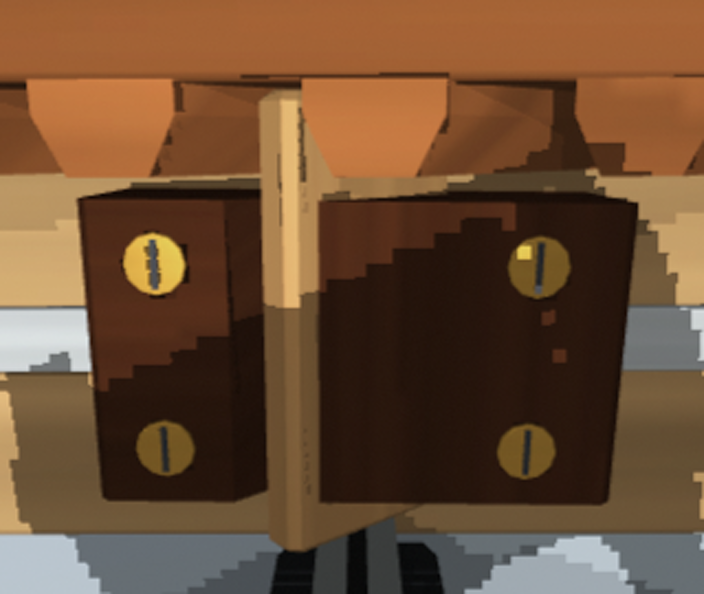

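The nose is at about 10 of 12 mm (crop v≈95, where the mouth is at 175 and the bottom at 78). I'll push gently until the force rises.

Request:
{"api": "play_rows", "payload": {"motion": [[[1,0.1,0,0,0,0,0],[1,0.2,0,0,0,0,0],[1,0.2,0,0,0,0,0]]]}}

```text
t: 11.28
tool_pos: [0.3742, 0.2298, 0.0237]
tool_rot: [-3.14, 0.058, 0.004]
contact_force: [-5.6, -0.8, 2.2]
opening: 0.0003
```

```bash
python3 - <<'E'
from station import ctrl
from h import *
for n in("wrist",):
    d=ctrl.get_image(n);cv2.imwrite(f"pics/{n}7.png",d["color"][:,:,::-1])
o=ctrl.get_obs();print(o["t"],o["tool_pos"],o["contact_force"],jf(o["tool_pos"]))
a=cv2.imread("pics/wrist7.png")[60:330,160:480];cv2.imwrite("pics/w7c.png",cv2.resize(a,None,fx=2.2,fy=2.2,interpolation=cv2.INTER_CUBIC))
E
```

```text
11.325 [0.37424607 0.22984379 0.02369857] [-5.28346009  0.37094345  2.42045401] [-6.81908543e-02  2.79872061e-05]
```

View pics/w7c.png

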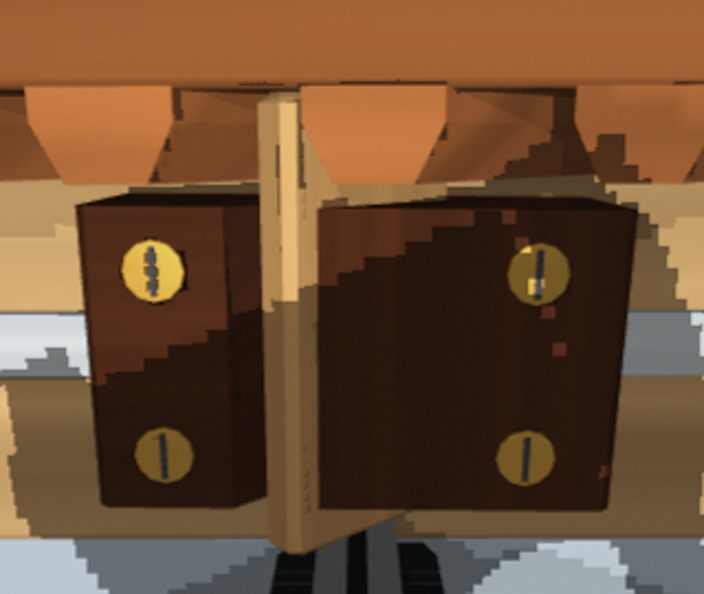

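The force rose to 5.6 N and motion stopped 1 mm short of the command, so the slat is at the stop. I'll give one firmer nudge to tell a stop from friction, then back off.

Request:
{"api": "play_rows", "payload": {"motion": [[[1,0.2,0,0,0,0,0],[1,0.2,0,0,0,0,0]]]}}

```text
t: 11.58
tool_pos: [0.3743, 0.2297, 0.0231]
tool_rot: [-3.141, 0.058, 0.012]
contact_force: [-8.0, 1.1, 4.7]
opening: -0.0002
```

Request:
{"api": "play_rows", "payload": {"motion": [[[1,-0.5,0,0,0,0,0],[1,-1.5,0,0,0,0,0],[1,-3,0,0,0,0,0],[1,-4,0,-2,0,0,0],[1,-4,0,-6,0,0,0],[1,-4,0,-10,0,0,0],[1,-4,0,-13,0,0,0],[1,-4,0,-13,0,0,0],[1,-4,0,-13,0,0,0]]]}}

```text
t: 12.7
tool_pos: [0.3343, 0.2309, 0.1521]
tool_rot: [3.141, -0.058, -0.014]
contact_force: [-0.2, -1.0, 0.4]
opening: -0.0002
```

```bash
python3 - <<'E'
from station import ctrl
from h import *
for n in("wrist","scene"):
    d=ctrl.get_image(n);cv2.imwrite(f"pics/{n}8.png",d["color"][:,:,::-1]);np.save(f"{n}8.npy",d,allow_pickle=True)
o=ctrl.get_obs();print(o["t"],o["tool_pos"],o["contact_force"],jf(o["tool_pos"]))
a=cv2.imread("pics/wrist8.png")[0:200,20:420];cv2.imwrite("pics/w8c.png",cv2.resize(a,None,fx=2,fy=2,interpolation=cv2.INTER_CUBIC))
E
```

```text
12.8 [0.33407653 0.23068527 0.15144453] [ 0.37552447  0.3870733  -0.03816327] [-0.10836652 -0.00043625]
```

View pics/w8c.png

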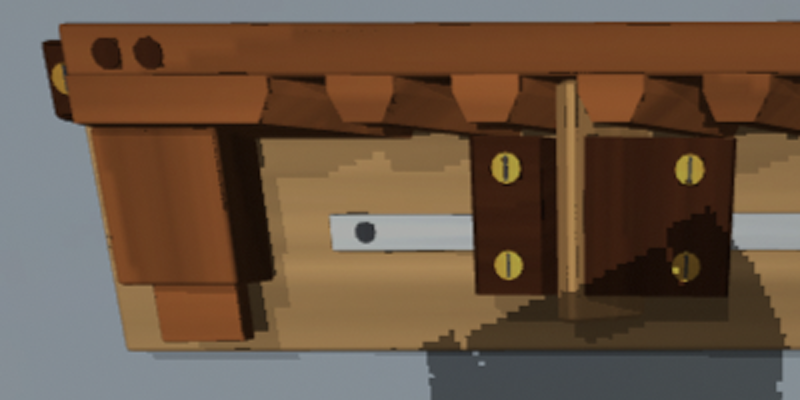

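View pics/scene8.png

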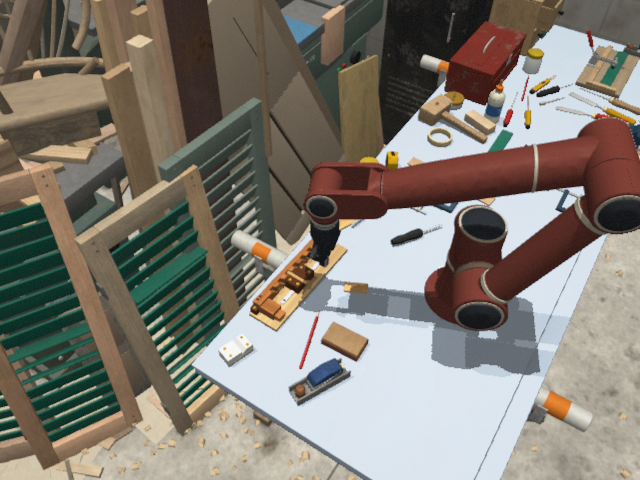

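The slat sits in the third housing (crop u≈568, between the second and third teeth), with its nose at the housing's bottom (v≈80 against 75). The tail sticks out about 7-8 mm (v 295 to 320), as specified for home. The hand is clear.

```bash
python3 - <<'E'
from station import ctrl
print(ctrl.finish_job())
E
```

```text
the job is handed in; nothing more can be done
None
```

The slat is pushed home in the third housing from the head rail, and the job is handed in at about 13 s of the 59 s allowed. The hand-in gave no verdict.

- **Shoe:** With the shut fingertips I pushed the shoe about 90 mm along its rail. Two wrist-camera measurements put its slot within 1 mm of the third housing's centre, one 0.4 mm past it and the other 0.9 mm short. I counted the housings again from the head rail before pushing the slat.
- **Slat:** I pushed its near end until it stopped. The force then rose from 5.6 N to 8 N with almost no further movement. In the last wrist picture the nose is at about 11 of 12 mm depth and the near end is 7–8 mm out of the shoe, against 8 mm when home.
- **Other checks:** The hand was lifted well clear and nothing read as touching it. In the last pictures the things near the jig look unmoved. I did not measure the spare slat, chisel, wax tin or tape measure at the end, but no move came near them. No check failed.

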